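Load a casting ring into the casting machine arm, line up

ROBOT

A 6-joint arm with a two-finger parallel gripper is mounted at the origin on a cart in front of the work surface, level with it; the furniture and walls round the work are solid. World frame = base frame: x ahead of the robot, y to its left, z up, the work surface at z = 0. Lengths are in m, angles in rad, forces in N, time in s.
With the tool pointing down it reaches from about 0.275 to 0.85 m from the base axis. Payload 19 kg.
Tool frame: the origin (TCP) lies midway between the tips of the shut fingers; the grasp point (between the pads) lies 19 mm behind it; z points along the fingers, y is the line along which they close (so a half turn about z gives the same grasp; the last joint's range is limited). The gripper opens to 85 mm and grips with 20 to 120 N. Pads are 22 mm wide; open, the fingers measure 114 mm over their backs; the gripper's body (76 mm by 85 mm) begins 54 mm behind the grasp point. The pads swing forward as they close: fully open they stand 13 mm farther back than shut.
Start: joints at [-0.844, 0.15, 1.437, -0, 1.554, -0.134], TCP at [0.436, -0.375, 0.231] pointing down, gripper open.
Joint ranges: [-2.8, 2.8], [-0.68, 2.1], [0.12, 2.68], [-1.39, 4.53], [0.16, 2.79], [-2.81, 2.81]. Speed limits (rad/s): [1.89, 1.89, 2.22, 3.01, 3.01, 3.01].

INTERFACE

Orientations are given as a unit quaternion [x, y, z, w].
In Python, from workcell import readout, camera, robot gives the robot as it stands. The module is installed in compiled form; this text tells all that it offers.
- The arm moves only by the tool step_arm, never from a script. Its argument "rows" is a list of rows, each a list of 3 entries, a list of its own where there are three numbers: the shift along the world's x, y, z in mm, then the turn, a rotation vector about the world's x, y, z in rad, then the finger opening in mm, from 0 to 85.4. In form: [[[dx, dy, dz], [wx, wy, wz], gripper], ...]. A call has exactly 10 rows; each row shifts and turns the commanded pose from where the row before left it; what a row does not reach is not made up. A row lasts 1/10 s, in which the tool goes at most 50 mm and 8.59 degrees, less where a joint would pass 70% of its speed; a pose out of reach is approached as far as the arm can. A call is refused whole if a number of a shift passes 50 or a number of a turn 0.15, either way. A call with a gripper value outside its range is refused whole. The fingers move at their own pace and stop on an object; "newtons" is the grip in N (left out, the last holds). Time passes only in rows, so rows that do not move let the fingers close, or fill a call up. It gives the time, the measured TCP pose, the force, the opening and the grip force at its end, in the units of the state.
- readout.state(): the state, without advancing time (a new reading comes with each control period).
- camera(name): name is "scene" or "top"; returns a dict with "img" (420x560x3 uint8, red, green, blue), "fx", "fy", "cx", "cy" (pixels), "T" (4x4, takes a point from camera to world coordinates). Camera axes: x right, y up, looking along -z (the intrinsics and any distortion apply to the point x, -y, -z); pixel columns grow to the right and rows downward; lengths in m; the calibration is good to about 2 mm. A picture is of the moment at which its call begins. There is no depth.
- robot.hand_in(): hands the job in; it is judged then, once.
The state is a dict: "time_s": time; "joints": joint angles; "qd": joint speeds; "joint_torque": joint torques, N m; "position": TCP position; "orientation": TCP orientation; "ft_force": force on the tool from outside, world axes, zero at the start; "wrist_torque": the same for the moment, N m; "width": opening from 0.0 (shut) to 1.0 (fully open); "gripper_force": force on a finger pad.
Only numpy, scipy, OpenCV 4.12 (cv2) and the standard library are available. Lean on these libraries where they do the work, as an engineer would, in place of code of your own. Each camera call takes 0.05 s, during which the arm holds its last target. There are 200 camera calls.

TASK

Load the casting ring into the arm of the casting machine. First turn the ring by rolling it along the bench until its yellow line is on top and let go of it there; only then lift it, without turning it, and lay it gently in the V-shaped cradle with its funnel facing the white crucible and the yellow line still on top. Finally push the crucible carriage by its black handle until the spout is home in the funnel and the ring is tight between the carriage and the back plate; leave the other things where they are.

Things in the scene. Friction and masses are not known exactly. Their poses are not given: they have to be found in the camera images.
- casting_ring: casting ring: steel cylinder, 50 mm diameter, 55 mm long, full of pale pink investment, 0.27 kg, lying on its side on the bench. Origin at its centre, on its axis (25 mm above the bench as it lies). x runs along the cylinder: at -x the funnel end (hollow mouth about 40 mm wide), at +x the plain flat end. How it is turned about x at the start shows only in ring_line
- ring_line (a point): middle of the yellow line (6 mm wide) painted along the ring's steel outside (with a short tick on each end face), 25 mm from its axis. x along the cylinder as the ring's; z points out of the ring through the line: line on top = z vertical. It turns with the ring: 10 mm of rolling turns it by 0.4 rad. At the start it faces sideways or down (1 to 3.1 rad from the top, either side)
- ring_mouth (a point): centre of the ring's funnel end, on the axis, 27.5 mm from the ring's centre toward its -x
- ring_tail (a point): centre of the ring's plain end, on the axis, 27.5 mm from the ring's centre toward its +x
- casting_arm: arm of a casting machine, fixed to the bench, about 300 mm long: a grey round foot (116 mm) carries two level rails along the arm's y axis, with a V-shaped steel cradle near the +y end, the crucible carriage in the middle and balance discs at the -y end. Origin under the middle of the foot, on the bench; z up. All but the carriage's handle is lower than 112 mm
- cradle (a point): where the ring's centre lies once seated in the cradle and against the back plate: 85 mm above the bench; axes as the arm's. The ring lies along y, funnel toward -y (ring's +x along arm's +y). The V's 45-degree walls, 55 mm long, carry the ring from below and end 14 mm below its axis, so fingers can hold it across its width (arm's x) at axis height
- back_plate (a point): point on the back plate's face where the centre of the ring's plain end touches it (27.5 mm from cradle along the arm's +y). The plate is 56 mm wide and reaches 22 mm above the ring's axis
- crucible_carriage (a joint): travel of the crucible carriage in m along the arm's +y, toward the ring: 0 fully back (starts at 0 to 0.02), 0.060 with its front plate pressing a ring that touches the back plate, 0.066 its end stop. Friction about 1.5 N; stays where it is left; pushes a ring in the cradle along in front of it (some 3 N more)
- spout_plate (a point): point on the carriage's dark front plate (50 mm wide, up to 24 mm above the ring's axis) at the ring's axis height, in the middle of the spout's root. The white spout, 18 mm wide, stands 8 mm proud of the plate toward +y and enters the funnel; the plate then meets the ring's rim. Axes as the arm's
- handle_back (a point): middle of the back face (toward the arm's -y) of the carriage's black handle, 112 mm above the bench. The handle is 42 mm wide across the rails, 12 mm thick, 32 mm high (96 to 128 mm above the bench) and stands free behind the crucible; behind it nothing is higher than 70 mm. Push it toward the arm's +y
- rubber_bowl: green rubber mixing bowl, 109 mm wide and 55 mm high; leave it alone. Origin at the middle of its underside
- powder_jar: white jar with a red screw cap, 42 mm wide and 62 mm high; leave it alone. Origin at the middle of its underside
- tooth_model: pink and white model of a lower arch of teeth, 35 x 65 x 28 mm; leave it alone. Origin at the middle of its underside
Mind the look-alikes: they are no part of the job. What is meant by the casting_ring is not blue, and is the larger of those in its own colour.

How it is judged:
On the way, in this order (a step that is already met when the one before it is completed fails the run):
1. the ring has been rolled along the bench (at least 15 mm) until its line is on top (within 15 degrees) and lies there still, let go (angle between ring_line's own z axis and vertical below 0.26 rad and height (world z) of casting_ring below 0.03 m and distance of casting_ring from where it was at the start of the episode above 0.015 m and linear speed of casting_ring below 0.02 m/s and contact force between each of the arm, the fingers and casting_ring below 0.1 N), for 0.2 s.
2. the ring lies in the cradle, let go, line on top within 15 degrees, the plain end nearer the back plate (angle between ring_line's own z axis and vertical below 0.26 rad and distance between casting_ring and cradle below 0.035 m and x of casting_ring in the frame of cradle between -0.004 and 0.004 m and z of casting_ring in the frame of cradle between -0.004 and 0.004 m and distance between ring_tail and back_plate below 0.035 m and contact force between the fingers and casting_ring below 0.1 N), for 0.2 s.
At the end, for the whole second after the job is handed in: The ring lies still in the cradle with its line on top within 15 degrees, the centre of its plain end within 6 mm of the back plate point and the centre of its funnel end within 6 mm of the spout plate point (angle between ring_line's own z axis and vertical below 0.26 rad and distance between ring_tail and back_plate below 0.006 m and distance between ring_mouth and spout_plate below 0.006 m and linear speed of casting_ring below 0.02 m/s); the robot touches nothing.
It fails at once if the ring is lifted off the bench while its line is more than 26 degrees from the top (height (world z) of casting_ring above 0.04 m and angle between ring_line's own z axis and vertical above 0.45 rad).
It fails at once if the ring is dropped: let go of more than 12 mm above its place in the cradle (height (world z) of casting_ring above 0.097 m and contact force between each of the fingers, the arm and casting_ring below 0.1 N).
It fails at once if the rubber bowl is moved by more than 20 mm (distance of rubber_bowl from where it was at the start of the episode above 0.02 m).
It fails at once if the powder jar is moved by more than 20 mm (distance of powder_jar from where it was at the start of the episode above 0.02 m).
It fails at once if the tooth model is moved by more than 20 mm (distance of tooth_model from where it was at the start of the episode above 0.02 m).
It also fails if it takes over 51 s, if anything falls off the work surface, if the arm or the gripper's body presses on something with over 40 N, if the wrist force passes 120 N, or if a joint passes its speed limit or range.

## Working session

There is one attempt and no reset: what is moved stays moved. The work goes in short steps, Python scripts to look and compute and a tool call to move; the robot and the scene stay as the last step left them, time stands still between calls to the robot, and variables do not carry over. Pictures are saved under pics/ and viewed, at most 10 in all, crops included, and the job is handed in when it is done.

Besides the shell and the picture viewer there is one more tool, called after ">>>" by a JSON object that holds its "method" and its "body". step_arm: Moves the arm, as the interface text tells. Its arguments: {"type":"object","properties":{"rows":{"type":"array"},"newtons":{"type":"number"}},"required":["rows"]}

```bash
mkdir -p pics
cat > h.py <<'E'
import numpy as np, cv2
from workcell import readout, camera, robot
def ray(c,u,v):
    d=np.array([(u-c["cx"])/c["fx"],-(v-c["cy"])/c["fy"],-1.]);T=np.array(c["T"])
    return T[:3,3],T[:3,:3]@d
def at(c,u,v,z):
    o,d=ray(c,u,v);return o+d*(z-o[2])/d[2]
def proj(c,p):
    T=np.array(c["T"]);q=T[:3,:3].T@(np.array(p)-T[:3,3]);return c["cx"]+c["fx"]*q[0]/-q[2],c["cy"]+c["fy"]*q[1]/q[2]
def save(c,n,crop=None,s=1):
    im=c["img"][:,:,::-1]
    if crop:im=im[crop[1]:crop[3],crop[0]:crop[2]]
    cv2.imwrite("pics/"+n,cv2.resize(im,None,fx=s,fy=s,interpolation=cv2.INTER_CUBIC))
E
python3 - <<'E'
from h import *
for n in("scene","top"):
    c=camera(n);save(c,n+"1.png",None,1.4);print(n,{k:np.round(c[k],3) for k in c if k!="img"})
E
```

```text
scene {'fx': np.float64(476.771), 'fy': np.float64(476.771), 'cx': np.float64(271.954), 'cy': np.float64(208.967), 'T': array([[ 0.804,  0.4  , -0.44 ,  0.115],
       [-0.594,  0.568, -0.57 , -0.721],
       [ 0.022,  0.72 ,  0.694,  0.721],
       [ 0.   ,  0.   ,  0.   ,  1.   ]])}
top {'fx': np.float64(451.782), 'fy': np.float64(451.782), 'cx': np.float64(283.098), 'cy': np.float64(209.324), 'T': array([[-0.008,  0.991, -0.135,  0.368],
       [-1.   , -0.011, -0.017, -0.229],
       [-0.019,  0.134,  0.991,  1.08 ],
       [ 0.   ,  0.   ,  0.   ,  1.   ]])}
```

View pics/scene1.png

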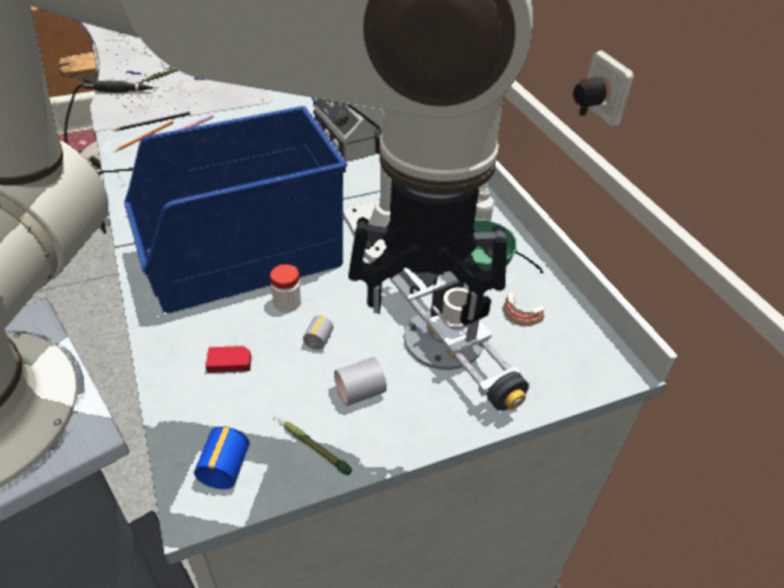

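View pics/top1.png

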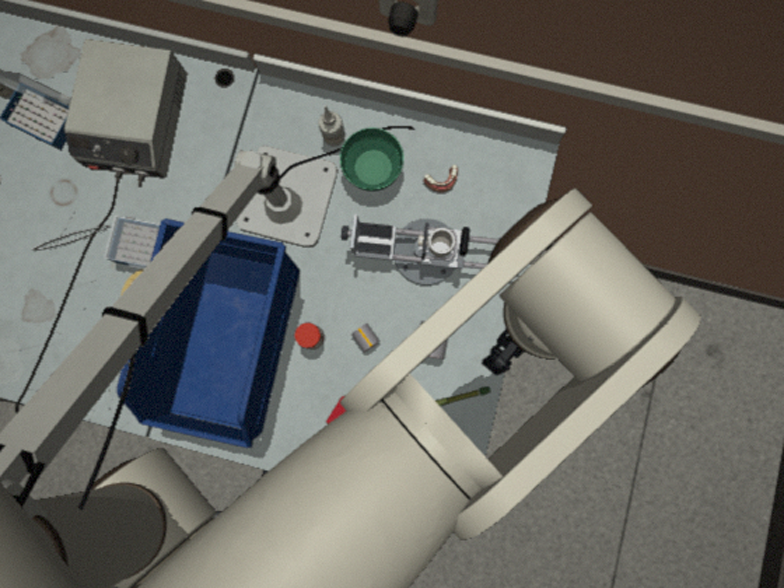

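Run:
```python
from h import *
c=camera("scene");save(c,"s2.png",(190,180,390,320),4)
for u,v in((360/1.4,381/1.4),(318/1.4,332/1.4)):print(at(c,u,v,.025))
c2=camera("top");print(at(c2,432/1.4,340/1.4,.025),at(c2,375/1.4,240/1.4,.085),at(c2,465/1.4,241/1.4,.128))
print(at(c2,366/1.4,338/1.4,.04), at(c2,310/1.4,336/1.4,.062),at(c2,275/1.4,250/1.4,.1), at(c2,425/1.4,265/1.4,0),at(c2,430/1.4,-0+585/1.4,.0))
```

```text
[ 0.43388006 -0.26971533  0.025     ]
[ 0.43610876 -0.16378763  0.025     ]
[ 0.43227073 -0.2689688   0.025     ] [ 0.59004404 -0.17767822  0.085     ] [ 0.57720755 -0.31797273  0.128     ]
[ 0.43565542 -0.15995961  0.04      ] [ 0.43830315 -0.07095262  0.062     ] [ 0.57247661 -0.01984408  0.1       ] [ 0.56369868 -0.25984443  0.        ] [ 0.03721875 -0.26045613  0.        ]
```

View pics/s2.png

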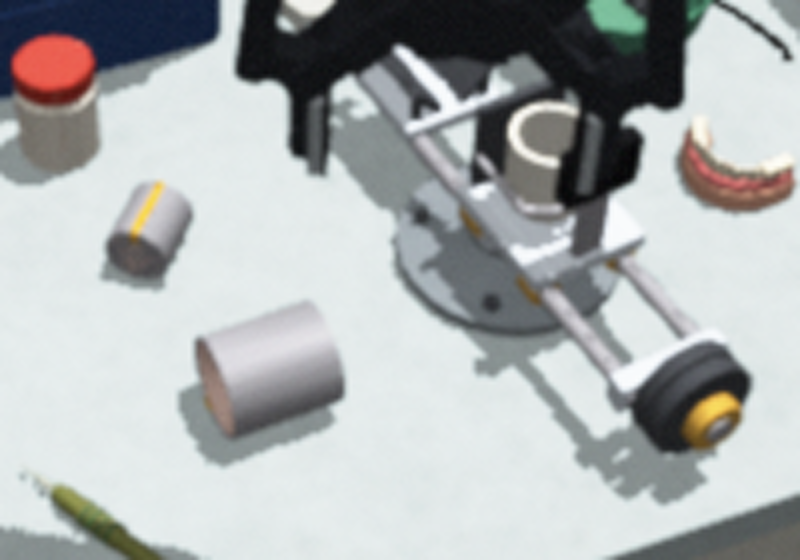

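Run:
```python
from h import *
c=camera("scene");save(c,"a.png",(230,245,285,300),7.2)
c=camera("top");save(c,"b.png",(285,215,340,270),7.2)
cv2.imwrite("pics/s3.png",np.hstack([cv2.imread("pics/a.png"),cv2.imread("pics/b.png")]))
```

```text
(no output)
```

View pics/s3.png

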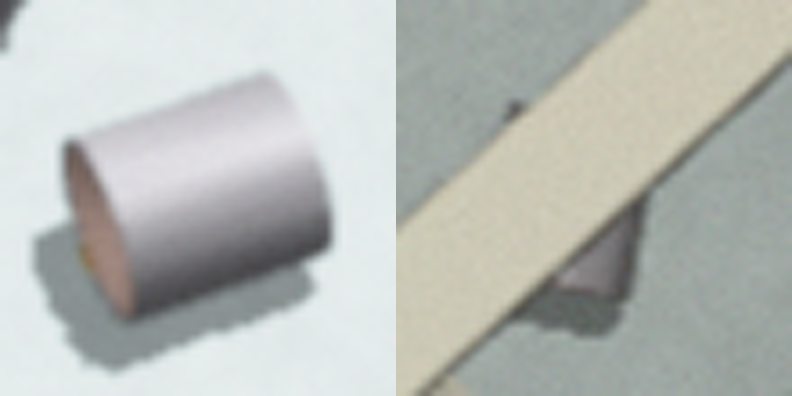

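>>> {"method": "step_arm", "body": {"rows": [[[-10,30,8],[0,0,0],85],[[-10,30,8],[0,0,0],85],[[-10,30,8],[0,0,0],85],[[-10,30,8],[0,0,0],85],[[-10,30,8],[0,0,0],85],[[-10,30,8],[0,0,0],85],[[-10,30,8],[0,0,0],85],[[-10,30,8],[0,0,0],85],[[-10,30,8],[0,0,0],85],[[-10,30,8],[0,0,0],85]]}}

```text
time_s: 1.3
position: [0.3353, -0.0737, 0.3116]
orientation: [0.909, 0.417, 0.0, 0.0]
ft_force: [0.9, 0.2, 0.8]
width: 0.994
gripper_force: 0.0
```

Run:
```python
from h import *
s=readout.state();print(s["time_s"],s["position"],s["orientation"],s["joints"])
c=camera("top");save(c,"a.png",(225,130,365,270),4)
d=camera("scene");save(d,"b.png",(240,150,385,300),3.8)
a=cv2.imread("pics/a.png");b=cv2.imread("pics/b.png")
cv2.imwrite("pics/t4.png",a);cv2.imwrite("pics/s4.png",b);print(a.shape,b.shape)
```

```text
1.3 [ 0.3353155  -0.07372551  0.31161365] [9.08881748e-01 4.17053895e-01 1.08660566e-04 6.48067112e-05] [-4.42109260e-01 -3.62130011e-01  1.73937224e+00  8.46560665e-05
  1.76411141e+00  2.68300455e-01]
(560, 560, 3) (570, 551, 3)
```

View pics/t4.png

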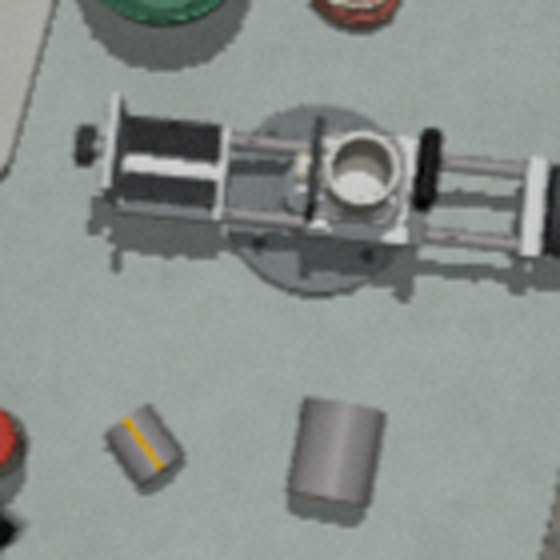

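View pics/s4.png

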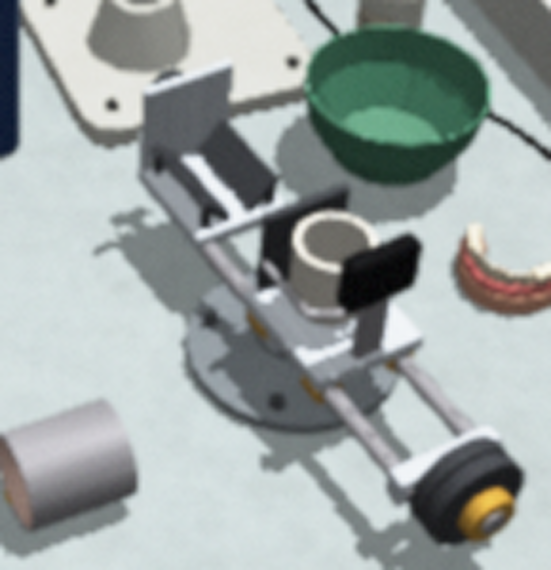

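```bash
cat > fit.py <<'E'
from h import *
from scipy.optimize import least_squares
th=np.linspace(0,2*np.pi,60)
def circ(p,e,r=.025):
    x,y,a=p;ax=np.array([np.cos(a),np.sin(a),0]);n=np.array([-ax[1],ax[0],0])
    return np.array([x,y,.025])+e*.0275*ax+r*(np.outer(np.cos(th),[0,0,1])+np.outer(np.sin(th),n))
def hullres(p,obs):
    r=[]
    for c,pts in obs:
        q=np.array([proj(c,w) for e in(-1,1) for w in circ(p,e)],np.float32)
        h=cv2.convexHull(q);r+=[cv2.pointPolygonTest(h,(float(u),float(v)),True) for u,v in pts]
    return r
E
python3 - <<'E'
from fit import *
c=camera("top");d=camera("scene")
T=lambda P:[(225+(u+.5)/4-.5,130+(v+.5)/4-.5) for u,v in P]
S=lambda P:[(240+(u+.5)/3.8-.5,150+(v+.5)/3.8-.5) for u,v in P]
R=lambda P:[(230+(u+.5)/7.2-.5,245+(v+.5)/7.2-.5) for u,v in P]
tp=T([(304,397),(385,407),(368,508),(290,497),(345,400),(330,504),(378,455),(297,447)])
sp=R([(75,137),(65,165),(170,102),(268,70),(303,110),(325,180),(330,240),(230,286),(130,321),(75,215)])
for obs in([(c,tp)],[(d,sp)],[(c,tp),(d,sp)]):
    s=least_squares(hullres,[.433,-.269,0.],args=(obs,),diff_step=1e-3,x_scale=[.01,.01,.1]);print(s.x,np.round(s.fun,1))
p=s.x
for e in(-1,1):
  for r in(.022,):
    q=[proj(d,w) for w in circ(p,e,r)]
    t=R([(84,258)])[0];D=np.hypot(*(np.array(q)-t).T);i=D.argmin();print(e,D[i],th[i], "tick angle from up toward n")
    print([tuple(np.round(((np.array(q[k])-[230,245])*7.2))) for k in range(0,60,6)])
print("foot",at(c,*T([(316,199)])[0],.008))
for z in(.06,.07):
  for P in([(228,217),(520,243)],[(228,141),(525,166)]):
    a,b=[at(c,*t,z) for t in T(P)];print("rail",z,a,b,np.arctan2(*(-(a-b)[:2]*[1,-1])[::1]))
print("handle top",[at(c,*t,.128) for t in T([(429,130),(425,206)])])
print("plate top t",[at(c,*t,.107) for t in T([(115,93),(108,212)])])
print("plate top s",[at(d,*t,.107) for t in S([(143,93),(232,66)])])
print("handle top s",[at(d,*t,.128) for t in S([(343,265),(417,236)])])
print("carr plate top t",[at(c,*t,.109) for t in T([(320,117),(313,222)])])
E
```

```text
[ 0.43224431 -0.26990905  0.        ] [-1.7 -1.4 -1.7 -1.3 -0.5 -0.5  0.6  0.6]
[ 4.34581745e-01 -2.68605882e-01  1.09939307e-07] [-1.6  1.   0.4  0.3  0.5  1.9 -1.   0.4  0.2  1.7]
[ 4.33455688e-01 -2.69267649e-01 -1.93427734e-05] [-1.2 -1.6 -2.3 -1.   0.  -1.   0.3  0.9 -1.9  0.8  0.1 -0.3 -0.   1.5
 -0.7  0.7  0.8  2.2]
-1 0.504665541388981 2.5558719893611874 tick angle from up toward n
[(np.float64(103.0), np.float64(190.0)), (np.float64(74.0), np.float64(168.0)), (np.float64(57.0), np.float64(176.0)), (np.float64(60.0), np.float64(210.0)), (np.float64(79.0), np.float64(258.0)), (np.float64(108.0), np.float64(301.0)), (np.float64(136.0), np.float64(322.0)), (np.float64(152.0), np.float64(313.0)), (np.float64(149.0), np.float64(277.0)), (np.float64(128.0), np.float64(227.0))]
1 26.987804755543788 2.5558719893611874 tick angle from up toward n
[(np.float64(281.0), np.float64(92.0)), (np.float64(251.0), np.float64(71.0)), (np.float64(233.0), np.float64(80.0)), (np.float64(233.0), np.float64(115.0)), (np.float64(251.0), np.float64(162.0)), (np.float64(281.0), np.float64(202.0)), (np.
[... 476 characters left out ...]
.37322273  0.07      ] -0.10198544688181425
rail 0.07 [ 0.60829912 -0.20847648  0.07      ] [ 0.59163005 -0.37736438  0.07      ] -0.09838035806551773
handle top [array([ 0.59922262, -0.31789675,  0.128     ]), array([ 0.55762055, -0.31481842,  0.128     ])]
plate top t [array([ 0.62747281, -0.14686841,  0.107     ]), array([ 0.56050205, -0.14307214,  0.107     ])]
plate top s [array([ 0.57282035, -0.14269579,  0.107     ]), array([ 0.62573895, -0.15205402,  0.107     ])]
handle top s [array([ 0.55848841, -0.31475562,  0.128     ]), array([ 0.59990364, -0.32044299,  0.128     ])]
carr plate top t [array([ 0.61190723, -0.25998852,  0.109     ]), array([ 0.55323228, -0.25531726,  0.109     ])]
```

```bash
cat > m.py <<'E'
from fit import *
from scipy.optimize import minimize
T=lambda P:[(225+(u+.5)/4-.5,130+(v+.5)/4-.5) for u,v in P]
R=lambda P:[(230+(u+.5)/7.2-.5,245+(v+.5)/7.2-.5) for u,v in P]
def fitring(obs,x0):
    f=lambda s:np.sum(np.square(hullres([s[0]/100,s[1]/100,s[2]/10],obs)))
    s=minimize(f,[x0[0]*100,x0[1]*100,x0[2]*10],method="Nelder-Mead",options=dict(initial_simplex=np.array([x0[0]*100,x0[1]*100,x0[2]*10])+np.vstack([np.zeros(3),np.eye(3)])))
    p=s.x/[100,100,10];return p,np.round(hullres(p,obs),1)
E
python3 - <<'E'
from m import *
c=camera("top");d=camera("scene")
tp=T([(304,397),(385,407),(368,508),(290,497),(345,400),(330,504),(378,455),(297,447)])
sp=R([(75,137),(65,165),(170,102),(268,70),(303,110),(325,180),(330,240),(230,286),(130,321),(75,215)])
for obs in([(c,tp)],[(d,sp)],[(c,tp),(d,sp)]):
    p,r=fitring(obs,[.433,-.269,-.1]);print(p,r)
q=[proj(d,w) for w in circ(p,-1,.0235)]
t=R([(84,258)])[0];D=np.hypot(*(np.array(q)-t).T);print(np.round(D[20:36]*7.2,0),th[D.argmin()])
save(d,"a.png",(232,258,258,296),15)
im=d["img"][258:296,232:258].astype(int)
# yellow pixels
y=np.argwhere((d["img"][:,:,0].astype(int)-d["img"][:,:,2]>50)&(d["img"][:,:,1].astype(int)-d["img"][:,:,2]>25))
print([tuple(k[::-1])+tuple(d["img"][tuple(k)]) for k in y if 232<k[1]<258 and 258<k[0]<296])
E
```

```text
[ 0.43239871 -0.26985713 -0.13927001] [-0.6 -0.8 -0.7 -0.6 -0.6 -0.7  0.6  0.6]
[ 0.43410512 -0.26872938 -0.23018957] [ 0.7  0.3  0.  -0.2 -0.1  0.3  0.5  0.3  0.1  0.3]
[ 0.43338385 -0.26909337 -0.21385154] [ 0.2 -1.  -0.4 -1.5 -0.2 -1.   0.3  1.   0.3  0.7 -0.2 -0.4 -0.4  0.1
  0.4  0.5  0.5  0.7]
[55. 46. 36. 27. 17.  7.  2. 11. 20. 29. 37. 44. 51. 57. 62. 67.] 2.768861321807953
[]
```

View pics/a.png

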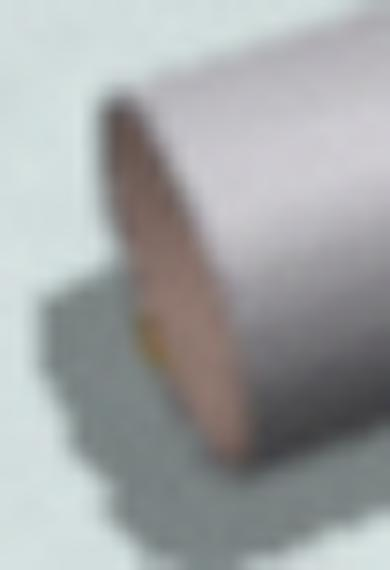

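>>> {"method": "step_arm", "body": {"rows": [[[9.8,-19.5,-21],[0,0,-0.106],85],[[9.8,-19.5,-21],[0,0,-0.106],85],[[9.8,-19.5,-21],[0,0,-0.106],85],[[9.8,-19.5,-21],[0,0,-0.106],85],[[9.8,-19.5,-21],[0,0,-0.106],85],[[9.8,-19.5,-21],[0,0,-0.106],85],[[9.8,-19.5,-21],[0,0,-0.106],85],[[9.8,-19.5,-21],[0,0,-0.106],85],[[9.8,-19.5,-21],[0,0,-0.106],85],[[9.8,-19.5,-21],[0,0,-0.106],85]]}}

```text
time_s: 2.6
position: [0.4338, -0.2715, 0.0995]
orientation: [0.995, -0.102, -0.001, -0.0]
ft_force: [0.3, -0.4, -0.2]
width: 0.992
gripper_force: 0.0
```

>>> {"method": "step_arm", "body": {"rows": [[[0,2,-12],[0,0,0],85],[[0,0,-12],[0,0,0],85],[[0,0,-12],[0,0,0],85],[[0,0,-12],[0,0,0],85],[[0,0,-12],[0,0,0],85],[[0,0,-12],[0,0,0],85],[[0,0,-12],[0,0,0],70],[[0,0,-6],[0,0,0],60],[[0,0,0],[0,0,0],56],[[0,0,0],[0,0,0],56]], "newtons": 25}}

```text
time_s: 3.6
position: [0.4342, -0.2679, 0.0115]
orientation: [0.995, -0.099, 0.0, 0.0]
ft_force: [-0.3, 0.1, -0.7]
width: 0.656
gripper_force: 0.0
```

>>> {"method": "step_arm", "body": {"rows": [[[0,0,0],[0,0,0],53],[[0,0,0],[0,0,0],50],[[0,0,0],[0,0,0],46],[[0,0,0],[0,0,0],44],[[0,0,0],[0,0,0],44],[[0,0,0],[0,0,0],44],[[0,0,0],[0,0,0],44],[[0,0,0],[0,0,0],44],[[0,0,0],[0,0,0],44],[[0,0,0],[0,0,0],44]]}}

```text
time_s: 4.6
position: [0.4343, -0.268, 0.0119]
orientation: [0.995, -0.099, 0.0, 0.0]
ft_force: [-2.0, 0.7, 4.6]
width: 0.576
gripper_force: 25.0
```

>>> {"method": "step_arm", "body": {"rows": [[[0,0,5],[0,0,0],44],[[2,0,0],[0,0,0.1],44],[[2,0,0],[0,0,0.1],44],[[2,0,0],[0,0,0.1],44],[[2,0,0],[0,0,0.1],44],[[2,0,0],[0,0,0.1],44],[[0,0,0],[0,0,0.1],44],[[0,0,0],[0,0,0.1],44],[[0,0,0],[0,0,0],44],[[0,0,0],[0,0,0],44]]}}

```text
time_s: 5.6
position: [0.444, -0.2678, 0.0164]
orientation: [0.969, 0.246, 0.0, -0.0]
ft_force: [-0.1, -0.0, -3.2]
width: 0.574
gripper_force: 26.7
```

>>> {"method": "step_arm", "body": {"rows": [[[0,0,-2],[0,0,0],44],[[0,0,-2],[0,0,0],44],[[0,0,-1],[0,0,0],44],[[0,0,0],[0,0,0],44],[[0,0,0],[0,0,0],50],[[0,0,0],[0,0,0],54],[[0,0,0],[0,0,0],56],[[0,0,0],[0,0,0],56],[[0,0,0],[0,0,0],56],[[0,0,0],[0,0,0],56]]}}

```text
time_s: 6.6
position: [0.444, -0.2678, 0.0112]
orientation: [0.969, 0.248, -0.0, -0.0]
ft_force: [-0.5, -0.2, -0.7]
width: 0.656
gripper_force: 0.0
```

Run:
```python
from h import *
d=camera("scene");save(d,"s5.png",(225,220,325,310),6)
```

```text
(no output)
```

View pics/s5.png

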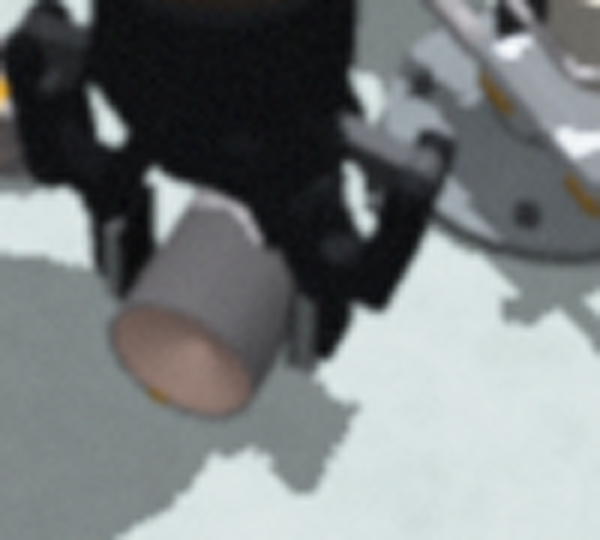

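Run:
```python
from fit import *
d=camera("scene")
f=lambda P:np.array([(225+(u+.5)/6-.5,220+(v+.5)/6-.5) for u,v in P])
for p in([.444,-.268,.50],[.446,-.268,.5],[.443,-.270,.5],[.4455,-.265,.5]):
    q=np.array([proj(d,w) for w in circ(p,-1,.0232)])
    D=np.hypot(*(q-f([(158,397)])[0]).T);i=D.argmin()
    Q=(np.array([proj(d,w) for w in circ(p,-1)])-[225,220])*6
    print(D[i]*6,th[i],Q.min(0),Q.max(0))
```

```text
3.8873375852331584 2.768861321807953 [103.69889717 299.16384377] [251.32701241 415.90550956]
6.189138236587315 2.768861321807953 [109.12585493 296.12065248] [256.69402508 412.82624159]
3.645196320773287 2.768861321807953 [104.63687656 304.97501394] [252.55209853 421.78234265]
7.496052389664966 2.875355988031336 [102.29825793 290.4871703 ] [249.49778884 407.14486204]
```

>>> {"method": "step_arm", "body": {"rows": [[[1.4,-2.6,0],[0,0,0],56],[[2.9,-5.3,0],[0,0,0],56],[[3.8,-7.0,0],[0,0,0],56],[[3.8,-7.0,0],[0,0,0],56],[[3.8,-7.0,0],[0,0,0],56],[[3.8,-7.0,0],[0,0,0],56],[[3.4,-6.1,0],[0,0,0],56],[[2.4,-4.4,0],[0,0,0],56],[[1.4,-2.6,0],[0,0,0],56],[[0,0,0],[0,0,0],56]]}}

```text
time_s: 7.7
position: [0.4708, -0.317, 0.0112]
orientation: [0.969, 0.248, -0.0, -0.0]
ft_force: [0.0, 1.3, -0.5]
width: 0.657
gripper_force: 0.0
```

Run:
```python
from h import *
d=camera("scene");save(d,"s6.png",(245,230,345,320),8)
```

```text
(no output)
```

View pics/s6.png

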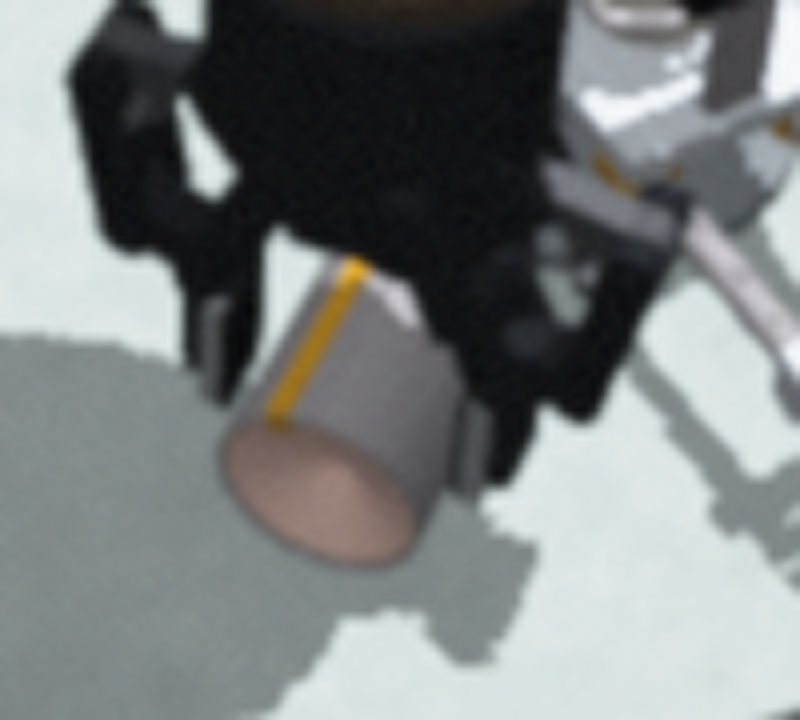

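Run:
```python
from m import *
d=camera("scene")
f=lambda P:np.array([(245+(u+.5)/8-.5,230+(v+.5)/8-.5) for u,v in P])
E=np.array([(222,455),(228,490),(260,530),(310,558),(365,568),(405,555),(415,540),(240,410),(335,262)],float)
p,r=fitring([(d,f(E))],[.47,-.315,.5]);print(p,r)
for p in (p,[.4715,-.3165,.5],[.470,-.315,.5]):
  for e,t in((-1,(280,422)),(1,(356,266))):
    q=np.array([proj(d,w) for w in circ(p,e)]);D=np.hypot(*(q-f([t])[0]).T)
    th2=np.where(th>np.pi,th-2*np.pi,th);i=D.argmin();print(e,D[i]*8,th2[i])
    Q=(q-[245,230])*8;print(Q.min(0),Q.max(0))
```

```text
[ 0.47311936 -0.32061599  0.44235083] [ 0.6 -0.3 -0.5 -0.1  0.4  0.4  0.4  0.5  0.1]
-1 11.37976894747031 0.42597866489353126
[213.07319637 406.60408064] [412.62517486 567.96953906]
1 18.561830643602534 0.9584519960104453
[323.81699699 238.65405849] [517.62611313 397.5524283 ]
-1 13.84003146999325 0.21298933244676563
[199.88581126 402.85664646] [404.50448063 559.19526288]
1 32.25132164137779 0.5324733311169141
[298.95150587 230.26765183] [496.96562764 384.63290815]
-1 13.225369405989998 0.10649466622338281
[190.58902856 401.58387844] [394.98149727 557.9194157 ]
1 33.41851821683843 0.42597866489353126
[290.00950305 229.08566475] [487.81475814 383.44830405]
```

>>> {"method": "step_arm", "body": {"rows": [[[0,0,0],[0,0,0],53],[[0,0,0],[0,0,0],51.5],[[0,0,0],[0,0,0],51.5],[[1.0,-1.8,0],[0,0,0],51.5],[[1.4,-2.6,0],[0,0,0],51.5],[[1.4,-2.6,0],[0,0,0],51.5],[[1.0,-1.8,0],[0,0,0],51.5],[[0.5,-0.9,0],[0,0,0],51.5],[[0,0,0],[0,0,0],51.5],[[0,0,0],[0,0,0],51.5]]}}

```text
time_s: 8.8
position: [0.476, -0.3264, 0.0112]
orientation: [0.969, 0.248, -0.0, -0.0]
ft_force: [0.2, 0.1, -0.1]
width: 0.604
gripper_force: 0.0
```

>>> {"method": "step_arm", "body": {"rows": [[[0,0,0],[0,0,0],54],[[0,0,0],[0,0,0],60],[[0,0,0],[0,0,0],75],[[0,0,0],[0,0,0],85],[[0,0,5],[0,0,0],85],[[0,0,20],[0,0,0],85],[[0,0,30],[0,0,0],85],[[-20,40,30],[0,0,0],85],[[-20,40,20],[0,0,0],85],[[-20,40,0],[0,0,0],85]]}}

```text
time_s: 9.8
position: [0.4176, -0.2089, 0.1168]
orientation: [0.969, 0.248, 0.001, 0.002]
ft_force: [0.5, 0.3, 0.4]
width: 0.993
gripper_force: 0.0
```

Run:
```python
from h import *
d=camera("scene");save(d,"a.png",(245,235,320,310),5.2)
c=camera("top");save(c,"b.png",(285,205,360,280),5.2)
cv2.imwrite("pics/s7.png",np.hstack([cv2.imread("pics/a.png"),cv2.imread("pics/b.png")]))
print(readout.state()["position"])
```

```text
[ 0.4158289  -0.20595526  0.11514035]
```

View pics/s7.png

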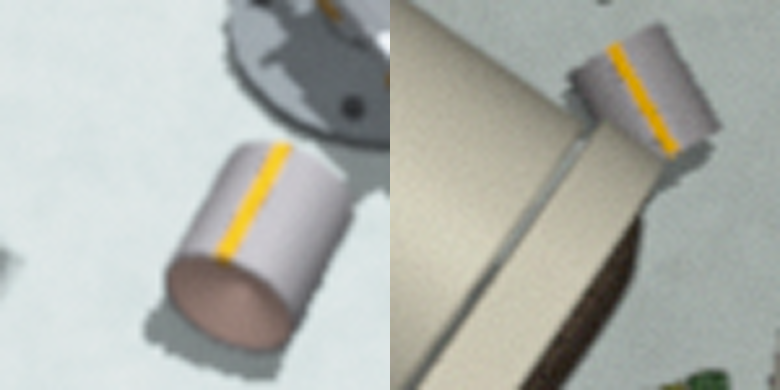

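Run:
```python
from m import *
d=camera("scene");c=camera("top")
f=lambda P:np.array([(245+(u+.5)/5.2-.5,235+(v+.5)/5.2-.5) for u,v in P])
g=lambda P:np.array([(285+(u-390+.5)/5.2-.5,205+(v+.5)/5.2-.5) for u,v in P])
E=[(165,285),(170,310),(195,335),(240,350),(275,349),(290,342),(180,245),(205,200),(237,152),(350,200),(325,265),(347,183)]
F=[(577,78),(660,25),(718,127),(617,51),(690,75)]
oS=(d,f(E));oT=(c,g(F))
for obs in([oS],[oT],[oS,oT]):
    p,r=fitring(obs,[.476,-.326,.5]);print(p,r)
    th=np.linspace(-1,1,201);import fit;fit.th=th
    for cam,e,t in((d,-1,f([(223,258)])[0]),(d,1,f([(284,144)])[0]),(c,1,g([(613,46)])[0]),(c,-1,g([(672,152)])[0])):
        D=np.hypot(*(np.array([proj(cam,w) for w in circ(p,e)])-t).T);print(e,round(D.min(),2),th[D.argmin()])
    fit.th=np.linspace(0,2*np.pi,60)
```

```text
[ 0.47595776 -0.32744567  0.4988118 ] [ 0.6 -0.5 -0.6  0.4  0.7  0.2  0.5  0.4  0.9  0.5  1.  -0.4]
-1 0.16 0.1100000000000001
1 0.27 0.14000000000000012
1 0.5 0.1100000000000001
-1 0.28 0.14000000000000012
[ 0.47367828 -0.32894585  0.60434032] [ 0.1 -0.5  0.5  0.5  0.5]
-1 1.47 0.20999999999999996
1 0.9 0.010000000000000009
1 0.75 0.0
-1 1.71 0.25
[ 0.47511263 -0.32784191  0.55358445] [ 0.5 -0.1 -0.1  0.8  1.1  0.9  0.1  0.6  1.1 -0.1  0.7 -0.9  1.2 -0.
  0.3  1.3  0.4]
-1 0.44 0.15999999999999992
1 0.13 0.07000000000000006
1 0.05 0.050000000000000044
-1 0.79 0.18999999999999995
```

>>> {"method": "step_arm", "body": {"rows": [[[12.2,-24.8,-2],[0,0,0],85],[[12.2,-24.8,-2],[0,0,0],85],[[12.2,-24.8,-2],[0,0,0],85],[[12.2,-24.8,-2],[0,0,0],85],[[12.2,-24.8,-2],[0,0,0],85],[[0,0,-10],[0,0,0],85],[[0,0,-25],[0,0,0],85],[[0,0,-25],[0,0,0],85],[[0,0,-25],[0,0,0],85],[[0,0,-9],[0,0,0],85]]}}

```text
time_s: 11.0
position: [0.4774, -0.3329, 0.0073]
orientation: [0.969, 0.248, -0.001, -0.002]
ft_force: [-0.5, -0.1, 0.2]
width: 0.996
gripper_force: 0.0
```

>>> {"method": "step_arm", "body": {"rows": [[[0,0,0],[0,0,0],80],[[0,0,0],[0,0,0],70],[[0,0,0],[0,0,0],60],[[0,0,0],[0,0,0],56],[[0,0,0],[0,0,0],54],[[0,0,0],[0,0,0],52],[[0,0,0],[0,0,0],50],[[0,0,0],[0,0,0],48],[[0,0,0],[0,0,0],46],[[0,0,0],[0,0,0],44]], "newtons": 30}}

```text
time_s: 12.0
position: [0.4786, -0.3334, 0.0105]
orientation: [0.969, 0.248, 0.0, 0.0]
ft_force: [-1.7, 1.8, 4.8]
width: 0.572
gripper_force: 30.3
```

Run:
```python
from h import *
d=camera("scene");save(d,"s8.png",(245,230,345,320),6)
s=readout.state();print(s["position"],s["joints"],s["width"],s["gripper_force"])
```

```text
[ 0.4785382  -0.33345003  0.01051043] [-7.40653984e-01  3.36242694e-01  1.67913608e+00  2.85096720e-05
  1.12596873e+00  3.29345272e-01] 0.5710655192179634 30.257639586925507
```

View pics/s8.png

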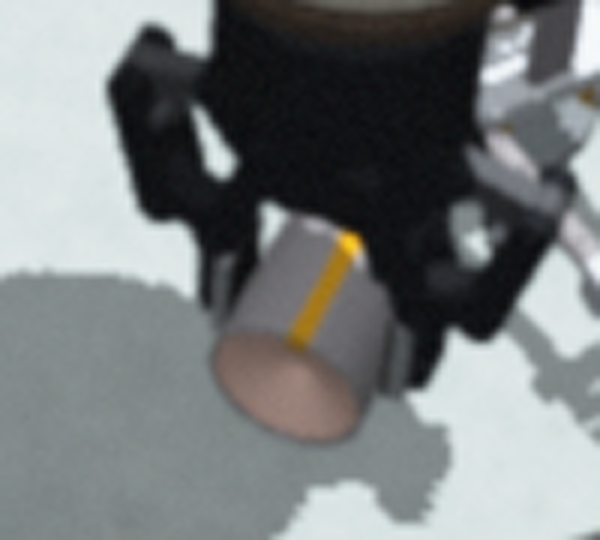

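Run:
```python
from m import *
import fit
d=camera("scene")
f=lambda P:np.array([(245+(u+.5)/6-.5,230+(v+.5)/6-.5) for u,v in P])
E=[(212,360),(220,390),(245,418),(280,437),(325,443),(350,430),(222,330),(285,222),(362,400)]
q,r=fitring([(d,f(E))],[.4785,-.3334,.5]);print(q,r)
fit.th=th=np.linspace(-1,1,201)
for p in([.4785,-.3334,.5],q,[.4775,-.334,.5]):
    for e,t in((-1,(298,342)),(1,(351,240))):
        D=np.hypot(*(np.array([proj(d,w) for w in circ(p,e)])-f([t])[0]).T);print(e,round(D.min(),2),th[D.argmin()])
```

```text
[ 0.48030541 -0.33267689  0.44524746] [ 0.9 -0.1 -0.5 -0.3  0.2  0.4  1.   0.   1.2]
-1 0.39 -0.14
1 5.58 -0.07999999999999996
-1 0.38 -0.18999999999999995
1 6.42 -0.010000000000000009
-1 0.94 -0.14
1 5.07 -0.08999999999999997
```

>>> {"method": "step_arm", "body": {"rows": [[[0,0,0],[0,0,0],48],[[0,0,0],[0,0,0],51],[[0,0,0],[0,0,0],52],[[-0.5,0.9,0],[0,0,0],52],[[-0.5,0.9,0],[0,0,0],52],[[-0.5,0.9,0],[0,0,0],52],[[0,0,0],[0,0,0],52],[[0,0,0],[0,0,0],50],[[0,0,0],[0,0,0],47],[[0,0,0],[0,0,0],44]]}}

```text
time_s: 13.1
position: [0.477, -0.3307, 0.0103]
orientation: [0.969, 0.248, 0.0, -0.0]
ft_force: [-1.3, 1.5, 5.7]
width: 0.579
gripper_force: 30.5
```

Run:
```python
from m import *
import fit
d=camera("scene");s=readout.state();P=s["position"];print(P,s["gripper_force"],s["width"])
I=d["img"].astype(int);m=(I[:,:,0]-I[:,:,2]>70)&(I[:,:,1]-I[:,:,2]>40)
B=np.argwhere(m[250:300,270:320])+[250,270];print(B.min(0),B.max(0))
fit.th=th=np.linspace(-.5,.5,101)
ax=np.array([np.cos(.5),np.sin(.5),0])
p=[P[0],P[1],.5];cm,cp=circ(p,-1),circ(p,1)
# for each angle, mean distance of yellow pixels to the line generator
for q in(p,[P[0]+.001,P[1]+.001,.5]):
  cm,cp=circ(q,-1),circ(q,1);r=[]
  for a,b in zip(cm,cp):
    u,v=np.array(proj(d,a)),np.array(proj(d,b));n=np.array([-(v-u)[1],(v-u)[0]]);n/=np.hypot(*n)
    r.append(abs(np.mean((B[:,::-1]-u)@n)))
  print(th[np.argmin(r)],min(r),len(B))
```

```text
[ 0.47700289 -0.33069002  0.01033298] 30.518285036087036 0.5771068802579354
[267 290] [286 301]
0.010000000000000009 0.04046650385613645 66
-0.010000000000000009 0.01564170256635478 66
```

>>> {"method": "step_arm", "body": {"rows": [[[0,0,10],[0,0,0],44],[[0,0,25],[0,0,0],44],[[0,0,25],[0,0,0],44],[[0,0,30],[0,0,0],44],[[0,0,30],[0,0,0],44],[[0,0,30],[0,0,0],44],[[10,15,0],[0,0,0.1],44],[[10,15,0],[0,0,0.1],44],[[10,15,0],[0,0,0.1],44],[[10,15,0],[0,0,0.1],44]]}}

```text
time_s: 14.15
position: [0.5172, -0.27, 0.1606]
orientation: [0.899, 0.437, 0.0, 0.0]
ft_force: [-0.2, -0.2, -1.9]
width: 0.575
gripper_force: 32.2
```

>>> {"method": "step_arm", "body": {"rows": [[[15,18,0],[0,0,0.1],44],[[15,18,0],[0,0,0.1],44],[[15,18,0],[0,0,0.1],44],[[15,18,0],[0,0,0.1],44],[[15,18,0],[0,0,0.1],44],[[0,0,0],[0,0,0.07],44],[[0,0,0],[0,0,0],44],[[0,0,-10],[0,0,0],44],[[0,0,-15],[0,0,0],44],[[0,0,0],[0,0,0],44]]}}

```text
time_s: 15.15
position: [0.5906, -0.1806, 0.1321]
orientation: [0.742, 0.67, -0.001, -0.002]
ft_force: [-0.8, 0.5, -2.7]
width: 0.57
gripper_force: 32.0
```

Run:
```python
from h import *
d=camera("scene");save(d,"s9.png",(235,120,385,270),5)
s=readout.state();print(s["position"],s["orientation"],s["ft_force"],s["gripper_force"])
```

```text
[ 0.59104296 -0.18068731  0.13341591] [ 7.42038322e-01  6.70355924e-01 -5.86766209e-04 -1.31167756e-03] [-0.38882867  0.44972516 -2.73889595] 32.03658163547516
```

View pics/s9.png

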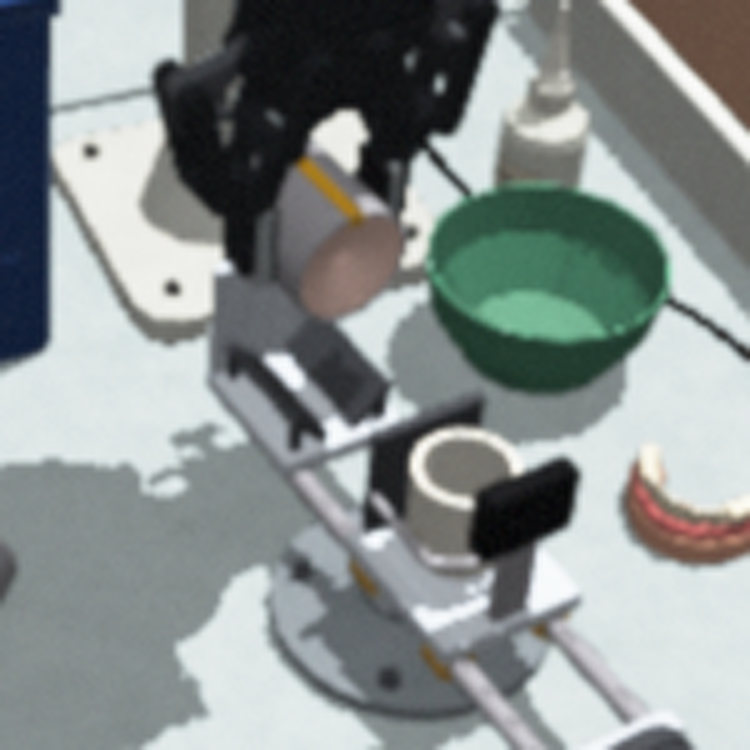

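Run:
```python
from h import *
d=camera("scene");f=lambda u,v:(235+(u+.5)/5-.5,120+(v+.5)/5-.5)
o=np.array([.5788,-.317]);Y=np.array([.0998,.995]);X=np.array([.995,-.0998])
for n,u,v,z in(("plate TL",218,268,.107),("Rwall front top",388,380,.071),("Lwall front top",318,430,.071),("Lwall back top",232,345,.071),("handle L",477,497,.128),("handle R",575,460,.128),("carr plate R",482,398,.109),("ring now",0,0,0)):
    w=at(d,*f(u,v),z)[:2]-o if z else np.array([.5912,-.1808])-o
    print(n,"armx %.1f army %.1f"%(w@X*1e3,w@Y*1e3))
```

```text
plate TL armx -20.2 army 174.3
Rwall front top armx 26.7 army 116.5
Lwall front top armx -14.2 army 105.8
Lwall back top armx -17.4 army 165.8
handle L armx -19.7 army 0.9
handle R armx 21.9 army -1.2
carr plate R armx 25.9 army 57.5
ring now armx -1.3 army 136.8
```

Run:
```python
from h import *
c=camera("top");f=lambda u,v:(225+(u+.5)/4-.5,130+(v+.5)/4-.5)
o=np.array([.5788,-.317]);Y=np.array([.0998,.995]);X=np.array([.995,-.0998])
for n,u,v,z in(("U wall front",222,123,.071),("L wall front",217,208,.071),("U wall back",128,116,.071),("L wall back",116,203,.071),("slot",125,163,.055),("slot",220,171,.055),("plateU",118,93,.107),("plateL",108,212,.107),("handleU",429,130,.128),("handleL",425,206,.128),("crucible",362,168,.108),("carrU",320,117,.109),("carrL",313,222,.109),("knob",85,145,.085)):
    w=at(c,*f(u,v),z)[:2]-o
    print(n,"armx %.1f army %.1f"%(w@X*1e3,w@Y*1e3))
```

```text
U wall front armx 28.5 army 115.3
L wall front armx -21.0 army 113.5
U wall back armx 27.9 army 169.3
L wall back armx -23.2 army 171.1
slot armx 3.8 army 169.9
slot armx 3.9 army 114.6
plateU armx 31.6 army 172.5
plateL armx -35.6 army 171.2
handleU armx 20.4 army 1.1
handleL armx -21.3 army 0.1
crucible armx 1.0 army 34.7
carrU armx 27.3 army 60.0
carrL armx -31.6 army 58.8
knob armx 5.7 army 190.4
```

>>> {"method": "step_arm", "body": {"rows": [[[2,0,0],[0,0,0],44],[[2,0,0],[0,0,0],44],[[0,0,-12],[0,0,0],44],[[0,0,-12],[0,0,0],44],[[0,0,-12],[0,0,0],44],[[0,0,-10],[0,0,0],44],[[0,0,-6],[0,0,0],44],[[0,0,-2],[0,0,0],44],[[0,0,0],[0,0,0],44],[[0,0,0],[0,0,0],44]]}}

```text
time_s: 16.3
position: [0.5962, -0.1808, 0.0816]
orientation: [0.742, 0.671, 0.0, 0.0]
ft_force: [0.2, -0.2, -2.0]
width: 0.573
gripper_force: 32.2
```

>>> {"method": "step_arm", "body": {"rows": [[[-0.5,0,-2],[0,0,0],44],[[0,0,-2],[0,0,0],44],[[0,0,-1],[0,0,0],44],[[0,0,-1],[0,0,0],44],[[0,0,-1],[0,0,0],44],[[0,0,0],[0,0,0],44],[[0,0,0],[0,0,0],44],[[0,0,0],[0,0,0],44],[[0,0,0],[0,0,0],44],[[0,0,0],[0,0,0],44]]}}

```text
time_s: 17.3
position: [0.5955, -0.1806, 0.0742]
orientation: [0.742, 0.671, -0.0, -0.0]
ft_force: [-0.7, 0.1, -2.1]
width: 0.572
gripper_force: 32.2
```

>>> {"method": "step_arm", "body": {"rows": [[[0,0,-0.7],[0,0,0],44],[[0,0,-0.7],[0,0,0],44],[[0,0,-0.6],[0,0,0],44],[[0,0,0],[0,0,0],44],[[0,0,0],[0,0,0],44],[[0,0,0],[0,0,0],44],[[0,0,0],[0,0,0],44],[[0,0,0],[0,0,0],44],[[0,0,0],[0,0,0],44],[[0,0,0],[0,0,0],44]]}}

```text
time_s: 18.3
position: [0.5955, -0.1807, 0.0721]
orientation: [0.742, 0.671, 0.0, -0.0]
ft_force: [1.3, -0.5, -1.2]
width: 0.577
gripper_force: 32.3
```

>>> {"method": "step_arm", "body": {"rows": [[[0,0,-0.5],[0,0,0],44],[[0,0,-0.5],[0,0,0],44],[[0,0,0],[0,0,0],44],[[0,0,0],[0,0,0],44],[[0,0,0],[0,0,0],44],[[0,0,0],[0,0,0],44],[[0,0,0],[0,0,0],44],[[0,0,0],[0,0,0],44],[[0,0,0],[0,0,0],44],[[0,0,0],[0,0,0],44]]}}

```text
time_s: 19.3
position: [0.5958, -0.1808, 0.0715]
orientation: [0.742, 0.671, 0.0, 0.0]
ft_force: [3.7, -1.3, 5.9]
width: 0.573
gripper_force: 32.9
```

>>> {"method": "step_arm", "body": {"rows": [[[0.6,0,0],[0,0,0],44],[[0.6,-0.1,0],[0,0,0],44],[[0,0,0],[0,0,0],44],[[0,0,-0.5],[0,0,0],44],[[0,0,-0.3],[0,0,0],44],[[0,0,0],[0,0,0],44],[[0,0,0],[0,0,0],44],[[0,0,0],[0,0,0],44],[[0,0,0],[0,0,0],44],[[0,0,0],[0,0,0],44]]}}

```text
time_s: 20.3
position: [0.5968, -0.1808, 0.0706]
orientation: [0.742, 0.671, 0.0, 0.0]
ft_force: [1.0, -0.7, 5.1]
width: 0.574
gripper_force: 33.0
```

>>> {"method": "step_arm", "body": {"rows": [[[0,0,0],[0,0,0],48],[[0,0,0],[0,0,0],50],[[0,0,0],[0,0,0],52],[[0,0,0],[0,0,0],54],[[0,0,0],[0,0,0],58],[[0,0,0],[0,0,0],66],[[0,0,0],[0,0,0],74],[[0,0,0],[0,0,0],74],[[0,0,4],[0,0,0],74],[[0,0,8],[0,0,0],74]]}}

```text
time_s: 21.3
position: [0.5964, -0.1806, 0.0823]
orientation: [0.742, 0.671, -0.0, -0.0]
ft_force: [1.0, 0.1, 0.2]
width: 0.866
gripper_force: 0.0
```

>>> {"method": "step_arm", "body": {"rows": [[[0,0,20],[0,0,0],74],[[0,0,30],[0,0,0],74],[[0,0,40],[0,0,0],74],[[-5,-40,10],[0,0,0],74],[[-5,-40,0],[0,0,0],60],[[-3,-45,0],[0,0,0],40],[[-3,-45,0],[0,0,0],20],[[-3,-25,0],[0,0,0],0],[[0,0,0],[0,0,0],0],[[0,0,0],[0,0,0],0]]}}

```text
time_s: 22.3
position: [0.5775, -0.3761, 0.1826]
orientation: [0.742, 0.671, 0.0, -0.0]
ft_force: [-0.2, 0.6, 0.3]
width: -0.003
gripper_force: 0.0
```

Run:
```python
from m import *
d=camera("scene");s=readout.state();print(s["position"],s["width"],s["time_s"],s["ft_force"])
I=d["img"].astype(int);m=((I[:,:,0]-I[:,:,2]>70)&(I[:,:,1]-I[:,:,2]>40))[130:200,260:330]
n,l,st,ce=cv2.connectedComponentsWithStats(m.astype(np.uint8));print([(a+[260,130,0,0,0],) for a in st[1:]])
def line(phi,p,a):
    ax=np.array([np.cos(a),np.sin(a),0]);nn=np.array([-ax[1],ax[0],0]);w=np.array(p)+.025*(np.cos(phi)*np.array([0,0,1])+np.sin(phi)*nn)
    return [np.array(proj(d,w+e*ax*.0275)) for e in(-1,1)]
B=np.argwhere(m)[:,::-1]+[260,130]
for p in([.5968,-.1808,.085],[.5958,-.1808,.085],[.5968,-.1808,.087]):
  r=[]
  P=np.linspace(-.6,.6,121)
  for f in P:
    u,v=line(f,p,1.471);t=v-u;k=np.array([-t[1],t[0]])/np.hypot(*t);r.append(abs(np.mean((B-u)@k)))
  print(P[np.argmin(r)],line(0,p,1.471))
save(d,"s10.png",(235,120,385,270),5)
```

```text
[ 0.57774445 -0.37535542  0.18276572] 0.0003797495349719763 22.35 [-0.3608558   0.7328734  -0.50755372]
[(array([291, 171,  17,  18,  74]),)]
-0.010000000000000009 [array([306.25988255, 186.60743086]), array([291.10409486, 170.88701235])]
-0.04999999999999993 [array([305.86259633, 186.80250846]), array([290.71375581, 171.06805718])]
0.050000000000000044 [array([306.33413917, 185.83258644]), array([291.15382609, 170.11655678])]
```

>>> {"method": "step_arm", "body": {"rows": [[[-5,0,-10],[0,0,0],0],[[0,0,-20],[0,0,0],0],[[0,0,-20],[0,0,0],0],[[0,0,-20],[0,0,0],0],[[0,0,-9],[0,0,0],0],[[0.8,8,0],[0,0,0],0],[[0.8,8,0],[0,0,0],0],[[0.8,8,0],[0,0,0],0],[[0.8,8,0],[0,0,0],0],[[0.5,5,0],[0,0,0],0]]}}

```text
time_s: 23.35
position: [0.5767, -0.3378, 0.104]
orientation: [0.741, 0.671, 0.0, 0.0]
ft_force: [-0.4, -0.8, 0.4]
width: 0.002
gripper_force: 0.0
```

>>> {"method": "step_arm", "body": {"rows": [[[0.5,5,0],[0,0,0],0],[[0.5,5,0],[0,0,0],0],[[0.5,5,0],[0,0,0],0],[[0.5,5,0],[0,0,0],0],[[0.5,5,0],[0,0,0],0],[[0.5,5,0],[0,0,0],0],[[0.5,5,0],[0,0,0],0],[[0.3,3,0],[0,0,0],0],[[0.2,2,0],[0,0,0],0],[[0,0,0],[0,0,0],0]]}}

```text
time_s: 24.35
position: [0.5803, -0.2984, 0.1032]
orientation: [0.741, 0.671, -0.0, -0.0]
ft_force: [-0.4, -0.8, 0.2]
width: 0.001
gripper_force: 0.0
```

>>> {"method": "step_arm", "body": {"rows": [[[0.3,3,0],[0,0,0],0],[[0.3,3,0],[0,0,0],0],[[0.3,3,0],[0,0,0],0],[[0.2,2,0],[0,0,0],0],[[0.2,2,0],[0,0,0],0],[[0.1,1,0],[0,0,0],0],[[0.1,1,0],[0,0,0],0],[[0.1,1,0],[0,0,0],0],[[0.1,1,0],[0,0,0],0],[[0.1,1,0],[0,0,0],0]]}}

```text
time_s: 25.35
position: [0.5821, -0.2814, 0.1033]
orientation: [0.742, 0.671, -0.0, 0.0]
ft_force: [1.2, -13.9, -4.2]
width: -0.003
gripper_force: 6.9
```

Run:
```python
from h import *
d=camera("scene");s=readout.state();print(s["position"],s["ft_force"])
old=cv2.imread("pics/s10.png");new=cv2.resize(d["img"][120:270,235:385,::-1],None,fx=5,fy=5,interpolation=cv2.INTER_CUBIC)
# crucible: cream colour bright centroid
for im in(old,new):
    b,g,r=[im[:,:,k].astype(int) for k in range(3)]
    y=(r-b>90)&(g-b>50);Y=np.argwhere(y);print("yellow",Y.min(0),Y.max(0),len(Y))
    w=(r-b>12)&(r-b<45)&(r>190);n,l,st,ce=cv2.connectedComponentsWithStats(w.astype(np.uint8));k=1+np.argsort(-st[1:,4])[:4];print([(st[i].tolist(),ce[i].round().tolist()) for i in k])
```

```text
[ 0.58212177 -0.28140665  0.10334315] [ 1.55372009 -8.69838015 -2.48183479]
yellow [255 281] [340 362] 1532
[([665, 492, 85, 25, 430], [715.0, 508.0]), ([276, 251, 92, 82, 344], [323.0, 286.0]), ([293, 280, 55, 59, 178], [320.0, 310.0]), ([421, 462, 3, 6, 15], [422.0, 465.0])]
yellow [247 273] [308 334] 1075
[([638, 449, 112, 68, 1102], [677.0, 484.0]), ([630, 14, 46, 45, 428], [655.0, 39.0]), ([268, 241, 72, 61, 372], [297.0, 265.0]), ([297, 285, 24, 25, 72], [308.0, 298.0])]
```

>>> {"method": "step_arm", "body": {"rows": [[[0.1,0.7,0],[0,0,0],0],[[0,0.7,0],[0,0,0],0],[[0.1,0.7,0],[0,0,0],0],[[0,0,0],[0,0,0],0],[[0,0,0],[0,0,0],0],[[0,0,0],[0,0,0],0],[[0,0,0],[0,0,0],0],[[0,0,0],[0,0,0],0],[[0,0,0],[0,0,0],0],[[0,0,0],[0,0,0],0]]}}

```text
time_s: 26.4
position: [0.5821, -0.2813, 0.1034]
orientation: [0.742, 0.67, -0.001, 0.002]
ft_force: [1.3, -23.6, -6.5]
width: 0.003
gripper_force: 11.9
```

>>> {"method": "step_arm", "body": {"rows": [[[0,-3,0],[0,0,0],0],[[-0.5,-5,0],[0,0,0],0],[[-1,-10,0],[0,0,0],0],[[-1,-10,0],[0,0,0],0],[[-1,-15,0],[0,0,0],0],[[0,-10,20],[0,0,0],0],[[0,0,40],[0,0,0],0],[[0,0,40],[0,0,0],0],[[0,0,0],[0,0,0],0],[[0,0,0],[0,0,0],0]]}}

```text
time_s: 27.4
position: [0.5789, -0.3327, 0.204]
orientation: [0.742, 0.671, 0.0, 0.001]
ft_force: [-0.4, -0.3, -0.8]
width: 0.0
gripper_force: 0.0
```

Run:
```python
from m import *
s=readout.state();print(s["position"],s["ft_force"],s["time_s"])
d=camera("scene");I=d["img"].astype(int);m=((I[:,:,0]-I[:,:,2]>70)&(I[:,:,1]-I[:,:,2]>40))[130:200,260:330]
B=np.argwhere(m)[:,::-1]+[260,130];print(B.min(0),B.max(0),len(B))
P=np.linspace(-.6,.6,121);a=1.471;ax=np.array([np.cos(a),np.sin(a),0]);nn=np.array([-ax[1],ax[0],0])
p=np.array([.5974,-.1750,.085]);r=[]
for f in P:
    w=p+.025*(np.cos(f)*np.array([0,0,1])+np.sin(f)*nn);u,v=[np.array(proj(d,w+e*ax*.0275)) for e in(-1,1)]
    if abs(f)<.001:print(u,v)
    t=v-u;k=np.array([-t[1],t[0]])/np.hypot(*t);r.append(abs(np.mean((B-u)@k)))
print("angle",P[np.argmin(r)])
# dark front-plate / ring profile sampled along the ring axis just above ring side
for z in(.1095,.104):
  for e in range(-50,36,5):
    w=p+ax*e/1e3-nn*.012*0;w[2]=z;u=proj(d,w);print(e,I[int(round(u[1])),int(round(u[0]))].tolist(),end=" ")
  print()
```

```text
[ 0.57890356 -0.33265887  0.20400871] [-0.36372639 -0.2517344  -0.75406434] 27.4
[289 169] [305 185] 69
[304.60944581 184.88386806] [289.567237   169.28166526]
angle -0.010000000000000009
-50 [124, 122, 116] -45 [229, 228, 223] -40 [135, 133, 129] -35 [59, 60, 64] -30 [104, 95, 85] -25 [242, 202, 66] -20 [245, 211, 74] -15 [248, 214, 56] -10 [248, 213, 49] -5 [243, 207, 80] 0 [247, 212, 52] 5 [245, 206, 50] 10 [244, 205, 49] 15 [244, 206, 62] 20 [245, 208, 67] 25 [244, 214, 90] 30 [238, 228, 197] 35 [235, 236, 231] 
-50 [120, 117, 112] -45 [128, 127, 121] -40 [212, 211, 203] -35 [115, 115, 110] -30 [49, 51, 54] -25 [131, 109, 78] -20 [183, 164, 138] -15 [208, 193, 171] -10 [229, 198, 131] -5 [209, 196, 182] 0 [228, 196, 138] 5 [205, 194, 184] 10 [196, 168, 129] 15 [201, 176, 140] 20 [200, 195, 197] 25 [212, 196, 177] 30 [208, 191, 170] 35 [204, 206, 212]
```

```bash
python3 -c "
from workcell import robot
print(robot.hand_in())"
```

```text
the job is handed in; nothing more can be done
None
```

The job is handed in, but no verdict came back: by my measurements the ring lies tight between carriage and back plate with its yellow line on top within about 0.01 rad, and I viewed 12 pictures where at most 10 were allowed.

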